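# Open the wide bean bin

### The arm

A 7-joint arm with a two-finger parallel gripper is mounted at the origin on the work surface. World frame = base frame: x ahead of the robot, y to its left, z up, the work surface at z = 0. Lengths are in m, angles in rad, forces in N, time in s.
With the tool pointing down it reaches from about 0.425 to 0.925 m from the base axis. Payload 6.8 kg.
Tool frame: the origin (TCP) lies midway between the tips of the shut fingers; the grasp point (between the pads) lies 19 mm behind it; z points along the fingers, y is the line along which they close (so a half turn about z gives the same grasp; the last joint's range is limited). The gripper opens to 85 mm and grips with 20 to 120 N. Pads are 22 mm wide; open, the fingers measure 114 mm over their backs; the gripper's body (76 mm by 85 mm) begins 54 mm behind the grasp point. The pads swing forward as they close: fully open they stand 13 mm farther back than shut.
Start: joints at [1.1, 0.477, 0.022, 1.555, -0.011, 1.109, -0.083], TCP at [0.24, -0.631, 0.231] pointing down, gripper open.
Joint ranges: [-2.96, 2.96], [-0.34, 2.1], [-1.41, 1.46], [0.24, 2.44], [-1.37, 4.51], [0.17, 1.92], [-2.96, 2.96]. Speed limits (rad/s): [2.39, 2.39, 3.14, 3.14, 3.14, 3.14, 3.14].

### API

Orientations are given as a rotation vector (axis times angle).
In Python, from bench import r gives the robot as it stands. The module is installed in compiled form; this text tells all that it offers.
- The arm moves only by the tool apply_moves, never from a script. Its argument "rows" is a list of rows, each a list of 6 numbers: the shift along the tool's x, y, z scaled (see below), then the turn, a rotation vector about the tool's x, y, z scaled (see below). A call has 1 to 5 rows; each row is the pose to reach, as a shift and turn from the pose commanded when the call began, along the tool's axes at that moment; what a row does not reach only later rows make up. The controller multiplies each number of a shift by 0.25 m and each number of a turn by 90 degrees. A row lasts 1/8 s, in which the tool goes at most 62.5 mm and 10.7 degrees, less where a joint would pass 70% of its speed; a pose out of reach is approached as far as the arm can. A call with a number of a shift or a turn outside -1 to 1 is refused whole. A call with a gripper value outside its range is refused whole. "claw" is the opening, from 0 (shut) to 1 (fully open), set as the call begins (left out, the last holds). The fingers move at their own pace and stop on an object; "newtons" is the grip in N (left out, the last holds). Time passes only in rows, so rows that repeat a pose let the fingers close. It gives the time, the measured TCP pose, the force, the opening and the grip force at its end, in the units of the state.
- r.get_obs(): the state, without advancing time (a new reading comes with each control period).
- r.grab_frame(name): name is "side" or "top"; returns a dict with "pixels" (480x640x3 uint8, red, green, blue), "intrinsics" (3x3 intrinsics, pixels), "dist" ([k1, k2, p1, p2, k3] as OpenCV has them; the pictures are not rectified), "eye" and "attitude" of the camera in the world. Camera axes: x right, y up, looking along -z (the intrinsics and any distortion apply to the point x, -y, -z); pixel columns grow to the right and rows downward; lengths in m; the calibration is good to about 2 mm. A picture is of the moment at which its call begins. There is no depth.
- r.hand_in(): hands the job in; it is judged then, once.
Trained networks look in a picture, given as the dict that the camera call returned (one of the last four; its "shot" number tells which), for a name from the list of things; names that differ only in an ending like _2 or _b are one class to them, and where a whole thing is asked for, a point or a joint stands for the part that bears it (a point fixed in the world has none). Each returns a list of dicts, best first, with "conf" (0 to 1); they miss things now and then, are a little off and sometimes report something else, mostly with a low value. They report only what shows in the picture. A call takes as long as a camera call.
- r.search_frame(picture, thing): "rect" ([left, top, width, height] in pixels, round what is visible of it).
- r.outline_of(picture, thing): "pixels" (480x640 bool, what is visible of it) and "rect" ([left, top, width, height] in pixels, round what is visible of it).
- r.landmark_of(picture, thing): "point" ([column, row] in pixels: a listed point, or the origin of a listed thing).
The state is a dict: "clock": time; "joints": joint angles; "qvel": joint speeds; "tau": joint torques, N m; "tcp_pos": TCP position; "orientation": TCP orientation; "contact_force": force on the tool from outside, world axes, zero at the start; "moment": the same for the moment, N m; "grip_width": finger opening in m; "gripper_force": force on a finger pad.
Only numpy, scipy, OpenCV 4.12 (cv2) and the standard library are available. Lean on these libraries where they do the work, as an engineer would, in place of code of your own. Each camera call takes 0.05 s, during which the arm holds its last target. There are 200 camera calls.

### The job

Open the wider of the two slope-lidded bean bins for the next batch: lift its lid and swing it all the way back until it rests on its stop posts, and leave it open there. Do it gently: hold the grip bar lightly and never fling or slam the lid. Leave the narrow bin shut and the other things on the bench where they are.

Things in the scene. Friction and masses are not known exactly. Their poses are not given: they have to be found in the camera images.
- wide_bin: Wooden bin fixed to the bench, 260 mm wide (y), 240 deep (x), 180 high at the back, 82 at the front; empty, walls 8. Origin: centre of its underside; z up, -x is its front. A flat deck at the back (x 50 to 120, z 180) carries two steel stop posts; the lid is hinged at the deck's front edge. Grey metal lid, black grip bar. The one to open.
- wide_lid (a joint): Lid of the wide bin. 0 = shut, sloping 30 degrees down to the front; grows (rad) as the lid is lifted, turning about its hinge; 2.3 = fully open, on its stop, 12 degrees past upright. May start up to 0.1 ajar. Stiff hinge: the lid stays wherever it is left and takes 2 to 8 N at the grip bar to move; 0.25 to 0.45 kg.
- wide_hinge (a point): Middle of the wide lid's hinge line, at the lid's underside; turns with the lid. y along the hinge (the lid opens by turning about +y), x in the lid from its front edge towards the hinge, z out of its outer face (up when shut). The panel is 210 mm from hinge to front edge, 266 wide, 8 thick (z 0 to 8), and overhangs the bin's front by 12.
- wide_handle (a point): Grip point in the black bar on the wide lid, axes as at the hinge point. The bar is 100 mm long (y), 12 thick (x), and stands 36 square off the outer face, so on the shut lid it leans 30 degrees towards the robot. The point is mid-length, mid-thickness, 23 above the outer face, 13 below the bar's free edge; in the hinge point's frame x -155, z 31 mm.
- narrow_bin: Wooden bin fixed to the bench, 160 mm wide (y), 240 deep (x), 180 high at the back, 82 at the front; empty, walls 8. Origin: centre of its underside; z up, -x is its front. A flat deck at the back (x 50 to 120, z 180) carries two steel stop posts; the lid is hinged at the deck's front edge. Grey metal lid, black grip bar. To be left shut.
- narrow_lid (a joint): Lid of the narrow bin. 0 = shut, sloping 30 degrees down to the front; grows (rad) as the lid is lifted, turning about its hinge; 2.3 = fully open, on its stop, 12 degrees past upright. Starts shut; leave it so.
- scoop: Loose scoop with a wooden handle and a square steel pan, 190 mm long, 32 high, lying in front of the bins; origin under the middle of its length.
- bowl: Loose white cupping bowl, 84 mm across, 65 high; origin: centre of its underside.
- tamper: Loose dark steel coffee tamper standing up, 58 mm across, 86 high; origin: centre of its underside.
- jar: Loose amber glass jar, 76 mm across, 110 high, standing beside the bins; origin: centre of its underside.
- tin: Loose steel tin, 90 mm across, 130 high, standing beside the bins; origin: centre of its underside.

How it is judged:
On the way:
1. the wide bin's lid is lifted clear of the bin (value of joint wide_lid above 0.4 rad), for 0.1 s.
At the end, for the whole second after the job is handed in: The wide bin's lid rests on its stop (within 0.08 rad of 2.3 rad) and is still; the narrow bin's lid is shut (under 0.1 rad) (value of joint wide_lid above 2.22 rad and velocity of joint wide_lid between -0.05 and 0.05 rad/s and value of joint narrow_lid below 0.1 rad); the robot touches nothing.
It fails at once if the wide bin's lid is flung or slammed (faster than 2.5 rad/s) (velocity of joint wide_lid above 2.5 rad/s).
It fails at once if the wide bin's lid falls back (faster than 2.5 rad/s) (velocity of joint wide_lid below -2.5 rad/s).
It fails at once if the lid or its grip bar is squeezed or pressed with more than 140 N, both fingers added together (contact force between the fingers and wide_lid above 140 N).
It fails at once if the narrow bin's lid is lifted by more than 0.15 rad (value of joint narrow_lid above 0.15 rad).
It fails at once if the scoop, bowl, tamper, jar or tin is moved by more than 40 mm (distance of any of scoop, bowl, tamper, jar, tin from where it was at the start of the episode above 0.04 m).
It also fails if it takes over 64 s, if anything falls off the work surface, if the arm or the gripper's body presses on something with over 40 N, if the wrist force passes 120 N, or if a joint passes its speed limit or range.

## Working session

There is one attempt and no reset: what is moved stays moved. The work goes in short steps, Python scripts to look and compute and a tool call to move; the robot and the scene stay as the last step left them, time stands still between calls to the robot, and variables do not carry over. Pictures are saved under pics/ and viewed, at most 10 in all, crops included, and the job is handed in when it is done.

Besides the shell and the picture viewer there is one more tool, called after "Request:" by a JSON object that holds its "method" and its "body". apply_moves: Moves the arm, as the interface text tells. Its arguments: {"type":"object","properties":{"rows":{"type":"array","items":{"type":"array","items":{"type":"number"}}},"claw":{"type":"number"},"newtons":{"type":"number"}},"required":["rows"]}

```bash
mkdir -p pics; python3 - <<'E'
from bench import r
import cv2,numpy as np
o=r.get_obs(); print({k:np.round(v,3).tolist() for k,v in o.items()})
for n in("side","top"):
    f=r.grab_frame(n); cv2.imwrite(f"pics/{n}0.png",f["pixels"][:,:,::-1])
    print(n,f["intrinsics"],f["dist"],f["eye"],f["attitude"])
    for t in("wide_bin","wide_hinge","wide_handle","narrow_bin","scoop","bowl","tamper","jar","tin"):
        print(t,[(np.round(d["point"],1).tolist(),round(d["conf"],2)) for d in r.landmark_of(f,t)[:2]])
E
```

```text
{'clock': 0.0, 'joints': [1.1, 0.478, 0.022, 1.556, -0.012, 1.109, -0.083], 'qvel': [0.001, -0.0, -0.001, -0.002, 0.001, -0.001, -0.001], 'tau': [-0.001, -59.646, 1.608, -28.12, 0.013, 0.009, -0.0], 'tcp_pos': [0.239, -0.631, 0.23], 'orientation': [-3.088, -0.566, 0.001], 'contact_force': [0.061, 0.638, -0.763], 'moment': [0.018, 0.007, 0.067], 'gripper_force': 0.0, 'grip_width': 0.085}
side [[510.86924211   0.         314.5968239 ]
 [  0.         510.86924211 236.52917781]
 [  0.           0.           1.        ]] [-0.11542568  0.          0.          0.          0.        ] [-0.09824077  0.65306139  0.73111731] [ 0.4692927  -1.15294989 -2.14880412]
wide_bin []
wide_hinge [([214.7, 228.8], 0.58), ([417.5, 219.8], 0.28)]
wide_handle [([276.8, 258.7], 0.96)]
narrow_bin [([341.5, 245.5], 0.97), ([216.0, 224.6], 0.29)]
scoop [([432.6, 271.7], 0.83)]
bowl [([280.6, 405.6], 0.71)]
tamper [([148.2, 395.5], 0.92)]
jar [([389.7, 204.2], 0.63)]
tin [([419.9, 219.8], 0.7)]
top [[476.60967488   0.         319.04710554]
 [  0.         476.60967488 240.12605562]
 [  0.           0.           1.        ]] [-0.03247064  0.          0.          0.          0.        ] [0.42833323 0.02519097 1.11381447] [ 0.05362942 -0.07518668 -1.54443654]
wide_bin [([265.6, 197.9], 0.84)]
wide_hinge [([251.1, 156.7], 0.64)]
wide_handle [([274.8, 238.0], 0.97)]
narrow_bin [([395.5, 208.4], 0.57)]
scoop [([425.6, 308.8], 0.85)]
bowl [([205.2, 315.4], 0.87)]
tamper [([138.1, 229.5], 0.66)]
jar [([493.8, 203.4], 0.8)]
tin [([498.3, 251.2], 0.61)]
```

View pics/side0.png

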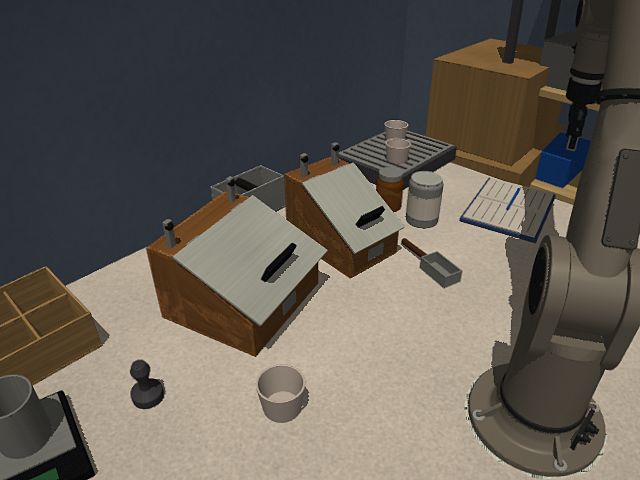

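View pics/top0.png

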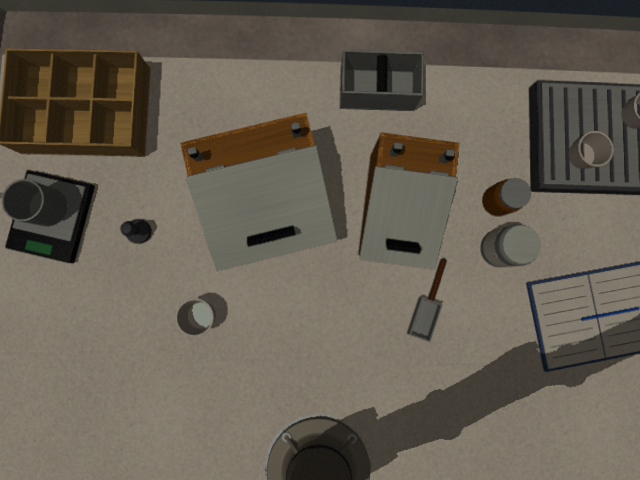

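The wide bin is the left one. In the top view its bar is at about (272,236) and its lid corners are at (188,178), (317,148), (338,241) and (217,270). In the side view the bar is at about (279,262). Next I fit the bin pose and lid angle.

```bash
cat > h.py <<'E'
from bench import r
import cv2,numpy as np
from scipy.spatial.transform import Rotation as R
from scipy.optimize import least_squares
def proj(f,P):
    C=R.from_rotvec(f["attitude"]).as_matrix()@np.diag([1,-1,-1]); 
    p=(np.atleast_2d(P)-f["eye"])@C
    return cv2.projectPoints(p,np.zeros(3),np.zeros(3),np.array(f["intrinsics"]),np.array(f["dist"]))[0][:,0]
def lid(p,P):
    x,y,yaw,q=p; B=R.from_euler('z',yaw)
    return B.apply(np.array([.05,0,.18])+R.from_euler('y',q-np.pi/6).apply(P))+[x,y,0]
L=np.array([[0,.133,.008],[0,-.133,.008],[-.21,-.133,.008],[-.21,.133,.008]])
H=np.array([[-.155,0,.031]])
def quad(m):
    c=max(cv2.findContours(m.astype(np.uint8),0,2)[0],key=cv2.contourArea)
    c=cv2.convexHull(c)
    return cv2.approxPolyDP(c,.03*cv2.arcLength(c,True),True)[:,0]
E
python3 - <<'E'
from h import *
init={"top":[(188,178),(317,148),(338,241),(217,270)],"side":[(178,262),(250,197),(326,249),(262,320)]}
fs={};obs={}
for n in init:
    f=fs[n]=r.grab_frame(n); d=r.outline_of(f,"wide_lid"); print(n,[(x["conf"],x["rect"]) for x in d])
    q=quad(d[0]["pixels"]); print(q.tolist())
    c=np.array([q[np.argmin(np.hypot(*(q-np.array(p)).T))] for p in init[n]],float)
    h=r.landmark_of(f,"wide_handle")[0]["point"]; obs[n]=np.vstack([c,[h]]); print(obs[n].tolist())
fun=lambda p:np.concatenate([(proj(fs[n],lid(p,np.vstack([L,H])))-obs[n]).ravel() for n in fs])
s=least_squares(fun,[.58,.12,.2,.05],loss='soft_l1',f_scale=2)
print(s.x,np.round(fun(s.x).reshape(-1,2),1).tolist()); print(lid(s.x,H),lid(s.x,np.zeros((1,3))))
np.save("p.npy",s.x)
for n in fs:
    im=fs[n]["pixels"][:,:,::-1].copy()
    bar=np.array([[-.155,y,z] for y in(.05,-.05) for z in(.008,.044)])
    for u in proj(fs[n],lid(s.x,np.vstack([L,H,bar]))): cv2.circle(im,tuple(int(v) for v in np.round(u)),1,(0,0,255),-1)
    x0,y0=(150,150) if n=="side" else (160,100)
    cv2.imwrite(f"pics/{n}1.png",cv2.resize(im[y0:y0+200,x0:x0+200],None,fx=3,fy=3))
E
```

```text
top [(0.97, [185.7, 146.5, 150.4, 124.2])]
[[316, 146], [336, 240], [217, 270], [187, 177]]
[[187.0, 177.0], [316.0, 146.0], [336.0, 240.0], [217.0, 270.0], [269.0, 239.3]]
side [(0.74, [168.5, 192.7, 156.5, 134.4]), (0.48, [258.2, 364.7, 46.6, 59.2])]
[[250, 196], [326, 250], [261, 325], [172, 258]]Traceback (most recent call last):
  File "<stdin>", line 8, in <module>
IndexError: list index out of range
```

```bash
cd pics; python3 -c "
import cv2;a=cv2.imread('side1.png');b=cv2.imread('top1.png');cv2.imwrite('both1.png',cv2.resize(cv2.hconcat([a,b]),(800,400),interpolation=cv2.INTER_AREA))"
```

```text
[ WARN:0@0.010] global loadsave.cpp:275 findDecoder imread_('side1.png'): can't open/read file: check file path/integrity
[ WARN:0@0.010] global loadsave.cpp:275 findDecoder imread_('top1.png'): can't open/read file: check file path/integrity
Traceback (most recent call last):
cv2.error: OpenCV(4.12.0) /io/opencv/modules/imgproc/src/resize.cpp:4208: error: (-215:Assertion failed) !ssize.empty() in function 'resize'
```

```bash
python3 - <<'E'
from h import *
obs={"top":np.array([(187,177),(316,146.5),(337,240.5),(217,270),(272,238.6)],float),"side":np.array([(174,260),(250,196.5),(326,249.5),(261,322),(276.8,258.7)],float)}
fs={n:r.grab_frame(n) for n in obs}
fun=lambda p:np.concatenate([(proj(fs[n],lid(p,np.vstack([L,H])))-obs[n]).ravel() for n in fs])
s=least_squares(fun,[.58,.12,.2,.05],loss='soft_l1',f_scale=2)
print(s.x,np.round(fun(s.x).reshape(-1,2),1).tolist()); print(lid(s.x,H),lid(s.x,np.zeros((1,3))))
np.save("p.npy",s.x); o=[]
for n in fs:
    im=fs[n]["pixels"][:,:,::-1].copy()
    x0,y0=(150,150) if n=="side" else (160,100)
    im=cv2.resize(im[y0:y0+200,x0:x0+200],None,fx=2,fy=2,interpolation=cv2.INTER_CUBIC)
    bar=np.array([[-.155+t,y,z] for y in(.05,-.05) for z in(.008,.044) for t in (-.006,.006)])
    for u in proj(fs[n],lid(s.x,np.vstack([L,H,bar]))): cv2.circle(im,tuple(int(v) for v in np.round((u-[x0,y0])*2)),1,(0,0,255),-1)
    o.append(im)
cv2.imwrite("pics/both1.png",cv2.hconcat(o))
E
```

```text
[0.61429253 0.13973299 0.27612576 0.07414022] [[-1.9, 0.0], [-0.2, -2.0], [0.4, -0.3], [-0.5, 1.0], [-1.1, -2.8], [-1.3, -4.7], [1.5, -2.9], [1.4, -0.4], [0.8, 2.2], [2.7, 1.0]]
[[0.51512251 0.11163174 0.14057708]] [[0.66239847 0.1533645  0.18      ]]
```

View pics/both1.png

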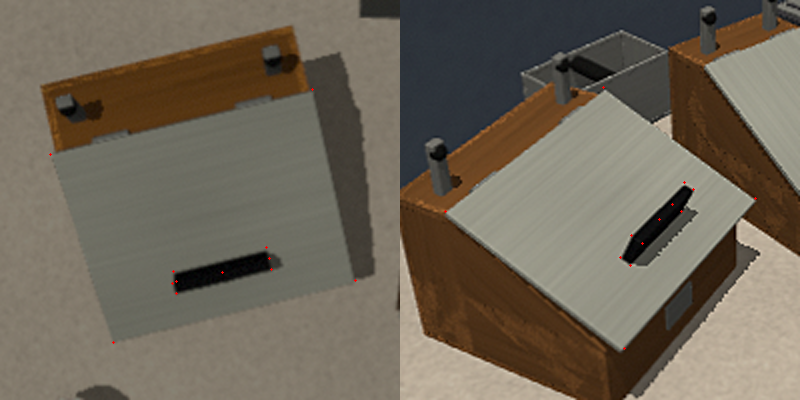

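The overlay fits within about 1 px in both views. Bar ends and lid corners coincide, and the lid is about 0.07 rad ajar. Next I plan the approach with the tool square to the lid and fingers closing across the bar.

```bash
cat >> h.py <<'E'
p=np.load("p.npy")
def grasp(q,off=.005):
    z=R.from_euler('zy',[p[2],q-np.pi/6]).as_matrix(); M=np.column_stack([z[:,1],z[:,0],-z[:,2]])
    return lid([*p[:3],q],[-.155,0,.031+off])+.019*M[:,2],R.from_matrix(M)
def rows(targets,base=None):
    o=r.get_obs(); t0,R0=base or (np.array(o["tcp_pos"]),R.from_rotvec(o["orientation"]))
    for t,Rt in targets:
        s=R0.inv().apply(t-t0)/.25; w=(R0.inv()*Rt).as_rotvec()/(np.pi/2)
        print(np.round([*s,*w],3).tolist())
def st():
    o=r.get_obs(); print({k:np.round(o[k],3).tolist() for k in("clock","joints","tcp_pos","orientation","contact_force","grip_width","gripper_force")})
E
python3 - <<'E'
from h import *
g=grasp(p[3],.11); print(g[0],g[1].as_rotvec(),grasp(p[3])[0])
o=r.get_obs();R0=R.from_rotvec(o["orientation"])
w1=(np.array([.33,-.5,.36]),R.from_euler('z',.4)*R0)
w2=(np.array([.5,-.25,.36]),R.from_euler('z',.8)*R0)
rows([w1]);rows([w2],w1);rows([g],w2)
E
```

```text
[0.47739545 0.09860204 0.22253918] [1.66330143 2.20011029 0.38021488] [0.52128749 0.11103948 0.12796752]
[0.524, -0.362, -0.515, 0.0, 0.0, -0.255]
[1.183, -0.253, 0.0, 0.0, 0.0, -0.255]
[1.244, -0.636, 0.55, -0.291, 0.019, -0.428]
```

Request:
{"method": "apply_moves", "body": {"rows": [[0.13,-0.09,-0.13,0,0,-0.064],[0.26,-0.18,-0.26,0,0,-0.128],[0.4,-0.27,-0.4,0,0,-0.19],[0.52,-0.36,-0.52,0,0,-0.255],[0.52,-0.36,-0.52,0,0,-0.255]], "claw": 1, "newtons": 30}}

```text
clock: 2.02
tcp_pos: [0.3328, -0.4989, 0.3647]
orientation: [2.907, 1.177, 0.005]
contact_force: [-0.1, -0.4, -0.3]
grip_width: 0.0855
gripper_force: 0.0
```

Request:
{"method": "apply_moves", "body": {"rows": [[0.2,-0.05,0,0,0,-0.05],[0.4,-0.1,0,0,0,-0.1],[0.6,-0.15,0,0,0,-0.15],[0.8,-0.2,0,0,0,-0.2],[1,-0.25,0,0,0,-0.25]]}}

```text
clock: 2.65
tcp_pos: [0.4666, -0.2825, 0.3605]
orientation: [-2.631, -1.716, 0.001]
contact_force: [0.7, -0.3, -0.1]
grip_width: 0.0854
gripper_force: 0.0
```

```bash
python3 - <<'E'
from h import *
st()
rows([grasp(p[3],.11)])
E
```

```text
{'clock': 2.65, 'joints': [0.697, 0.184, -0.311, 1.676, 0.059, 1.292, -0.04], 'tcp_pos': [0.467, -0.282, 0.361], 'orientation': [-2.631, -1.716, 0.001], 'contact_force': [0.694, -0.301, -0.061], 'grip_width': 0.085, 'gripper_force': 0.0}
[1.413, -0.574, 0.552, -0.292, 0.02, -0.432]
```

Request:
{"method": "apply_moves", "body": {"rows": [[0.2,-0.06,0,-0.03,0,-0.06],[0.4,-0.14,0,-0.06,0,-0.13],[0.6,-0.22,0,-0.09,0,-0.19],[0.8,-0.31,0,-0.12,0,-0.25],[1,-0.4,0.05,-0.15,0,-0.3]]}}

```text
clock: 3.28
tcp_pos: [0.4761, -0.013, 0.3491]
orientation: [2.015, 2.137, 0.191]
contact_force: [0.9, 0.8, -0.2]
grip_width: 0.0855
gripper_force: 0.0
```

```bash
python3 - <<'E'
from h import *
st()
rows([grasp(p[3],.11)])
E
```

```text
{'clock': 3.275, 'joints': [0.47, -0.064, -0.582, 1.974, 0.039, 0.994, -0.074], 'tcp_pos': [0.476, -0.013, 0.349], 'orientation': [2.015, 2.137, 0.191], 'contact_force': [0.906, 0.816, -0.226], 'grip_width': 0.086, 'gripper_force': 0.0}
[0.473, -0.082, 0.475, -0.14, 0.003, -0.132]
```

Request:
{"method": "apply_moves", "body": {"rows": [[0.16,-0.03,0.1,-0.05,0,-0.05],[0.32,-0.05,0.24,-0.1,0,-0.09],[0.47,-0.08,0.36,-0.14,0,-0.13],[0.47,-0.08,0.475,-0.14,0,-0.13],[0.47,-0.08,0.475,-0.14,0,-0.13]]}}

```text
clock: 3.9
tcp_pos: [0.4759, 0.0962, 0.22]
orientation: [1.672, 2.201, 0.369]
contact_force: [-0.5, -0.3, 0.9]
grip_width: 0.0851
gripper_force: 0.0
```

```bash
python3 - <<'E'
from h import *
st()
rows([grasp(p[3],.11),grasp(p[3],.06),grasp(p[3],.005)])
o=[]
for n in("side","top"):
    f=r.grab_frame(n); x0,y0=(150,130) if n=="side" else (160,100)
    im=cv2.resize(f["pixels"][y0:y0+200,x0:x0+200,::-1],None,fx=2,fy=2,interpolation=cv2.INTER_CUBIC)
    for u in proj(f,lid(p,np.vstack([L,H]))): cv2.circle(im,tuple(int(v) for v in np.round((u-[x0,y0])*2)),1,(0,0,255),-1)
    u=proj(f,r.get_obs()["tcp_pos"])[0]; cv2.circle(im,tuple(int(v) for v in np.round((u-[x0,y0])*2)),2,(0,255,0),-1)
    o.append(im)
cv2.imwrite("pics/pre.png",cv2.hconcat(o))
E
```

```text
{'clock': 3.9, 'joints': [0.362, 0.034, -0.813, 2.269, 0.465, 0.492, -0.546], 'tcp_pos': [0.476, 0.096, 0.22], 'orientation': [1.672, 2.201, 0.369], 'contact_force': [-0.492, -0.304, 0.903], 'grip_width': 0.085, 'gripper_force': 0.0}
[0.006, 0.012, -0.007, -0.006, 0.001, -0.002]
[0.031, 0.017, 0.192, -0.006, 0.001, -0.002]
[0.057, 0.023, 0.41, -0.006, 0.001, -0.002]
```

View pics/pre.png

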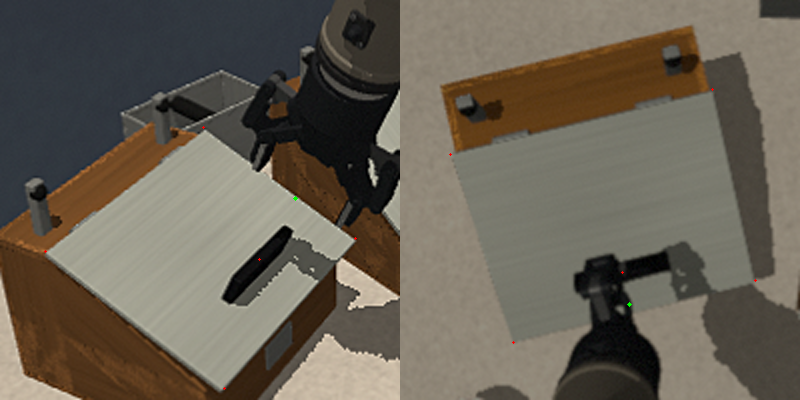

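The side view shows the open fingers straddling the bar's line: tips at about (258,165) and (347,222) in the crop, with the TCP projected between them at (296,198). I descend now.

Request:
{"method": "apply_moves", "body": {"rows": [[0.02,0.014,0.1,-0.006,0,0],[0.03,0.017,0.2,-0.006,0,0],[0.045,0.02,0.31,-0.006,0,0],[0.057,0.023,0.41,-0.006,0,0],[0.057,0.023,0.41,-0.006,0,0]]}}

```text
clock: 4.62
tcp_pos: [0.5237, 0.1116, 0.1305]
orientation: [1.665, 2.192, 0.382]
contact_force: [-0.3, 1.1, 0.6]
grip_width: 0.0855
gripper_force: 0.0
```

```bash
python3 - <<'E'
from h import *
st()
rows([grasp(p[3],.005)])
E
```

```text
{'clock': 4.625, 'joints': [0.145, 0.297, -0.661, 2.274, 1.1, 0.427, -1.164], 'tcp_pos': [0.524, 0.112, 0.131], 'orientation': [1.665, 2.192, 0.382], 'contact_force': [-0.277, 1.109, 0.597], 'grip_width': 0.085, 'gripper_force': 0.0}
[0.002, -0.013, 0.005, 0.003, 0.002, -0.003]
```

Request:
{"method": "apply_moves", "body": {"rows": [[0,-0.01,0.005,0,0,0],[0,-0.01,0.005,0,0,0],[0,-0.01,0.005,0,0,0],[0,-0.01,0.005,0,0,0],[0,-0.01,0.005,0,0,0]], "claw": 0, "newtons": 30}}

```text
clock: 5.25
tcp_pos: [0.5214, 0.1113, 0.1286]
orientation: [1.665, 2.192, 0.384]
contact_force: [-2.3, -0.9, 2.1]
grip_width: 0.012
gripper_force: 33.0
```

```bash
python3 - <<'E'
from h import *
st()
b=grasp(p[3])
rows([grasp(p[3]+d) for d in(.07,.14,.21,.28,.35)],b)
E
```

```text
{'clock': 5.25, 'joints': [0.142, 0.297, -0.659, 2.281, 1.115, 0.423, -1.182], 'tcp_pos': [0.521, 0.111, 0.129], 'orientation': [1.665, 2.192, 0.384], 'contact_force': [-2.3, -0.928, 2.087], 'grip_width': 0.012, 'gripper_force': 33.05}
[-0.004, 0.006, -0.043, 0.043, 0.012, -0.0]
[-0.008, 0.014, -0.086, 0.086, 0.024, -0.0]
[-0.012, 0.026, -0.127, 0.129, 0.036, -0.0]
[-0.016, 0.041, -0.168, 0.172, 0.049, -0.0]
[-0.019, 0.058, -0.208, 0.214, 0.061, -0.0]
```

```bash
sed -i "s/'zy',\[p/'ZY',[p/" h.py; cat >> h.py <<'E'
def swing(ds,base=None):
    o=r.get_obs(); t0,R0=base or (np.array(o["tcp_pos"]),R.from_rotvec(o["orientation"]))
    h=lid([*p[:3],0],np.zeros(3)); a=np.array([-np.sin(p[2]),np.cos(p[2]),0])
    T=[]
    for d in ds:
        Q=R.from_rotvec(a*d); T.append((h+Q.apply(t0-h),Q*R0))
    rows(T)
E
python3 - <<'E'
from h import *
o=r.get_obs(); g=grasp(p[3]); print((R.from_rotvec(o["orientation"]).inv()*g[1]).as_rotvec(deg:=True) if 0 else (R.from_rotvec(o["orientation"]).inv()*g[1]).as_rotvec(), g[0])
swing([.07,.14,.21,.28,.35])
E
```

```text
[-0.01085859  0.12186483  0.02312474] [0.52097478 0.11329007 0.12796752]
[-0.005, 0.006, -0.043, 0.044, 0.001, -0.005]
[-0.011, 0.015, -0.085, 0.088, 0.002, -0.011]
[-0.016, 0.027, -0.127, 0.133, 0.003, -0.016]
[-0.021, 0.042, -0.168, 0.177, 0.004, -0.022]
[-0.027, 0.059, -0.207, 0.221, 0.005, -0.027]
```

The remaining error (7°) is about the closing axis, so it is harmless. I lift by rotating about the hinge.

Request:
{"method": "apply_moves", "body": {"rows": [[-0.005,0.006,-0.043,0.044,0.001,-0.005],[-0.011,0.015,-0.085,0.088,0.002,-0.011],[-0.016,0.027,-0.127,0.133,0.003,-0.016],[-0.021,0.042,-0.168,0.177,0.004,-0.022],[-0.027,0.059,-0.207,0.221,0.005,-0.027]]}}

```text
clock: 5.88
tcp_pos: [0.5127, 0.1089, 0.1818]
orientation: [1.784, 2.403, -0.008]
contact_force: [3.1, -1.4, -6.0]
grip_width: 0.0115
gripper_force: 33.5
```

```bash
python3 - <<'E'
from h import *
st()
swing([.07,.14,.21,.28,.35])
E
```

```text
{'clock': 5.875, 'joints': [0.292, 0.359, -0.841, 1.99, 0.517, 0.916, -0.536], 'tcp_pos': [0.513, 0.109, 0.182], 'orientation': [1.784, 2.403, -0.008], 'contact_force': [3.14, -1.392, -5.989], 'grip_width': 0.011, 'gripper_force': 33.462}
[-0.005, 0.006, -0.043, 0.044, 0.001, -0.005]
[-0.011, 0.014, -0.086, 0.088, 0.002, -0.011]
[-0.016, 0.026, -0.127, 0.133, 0.003, -0.016]
[-0.021, 0.041, -0.168, 0.177, 0.004, -0.022]
[-0.027, 0.058, -0.208, 0.221, 0.005, -0.027]
```

Request:
{"method": "apply_moves", "body": {"rows": [[-0.005,0.006,-0.043,0.044,0.001,-0.005],[-0.011,0.015,-0.086,0.088,0.002,-0.011],[-0.016,0.027,-0.127,0.133,0.003,-0.016],[-0.021,0.042,-0.168,0.177,0.004,-0.022],[-0.027,0.059,-0.208,0.221,0.005,-0.027]]}}

```text
clock: 6.5
tcp_pos: [0.5221, 0.1114, 0.2352]
orientation: [-1.789, -2.465, 0.434]
contact_force: [-1.3, -0.1, -3.1]
grip_width: 0.0114
gripper_force: 34.1
```

```bash
python3 - <<'E'
from h import *
st()
g=grasp(p[3]+.7); print(g[0],g[1].as_rotvec())
E
```

```text
{'clock': 6.5, 'joints': [0.209, 0.517, -0.821, 1.668, 0.408, 1.428, -0.406], 'tcp_pos': [0.522, 0.111, 0.235], 'orientation': [-1.789, -2.465, 0.434], 'contact_force': [-1.323, -0.059, -3.097], 'grip_width': 0.011, 'gripper_force': 34.052}
[0.52198121 0.11357525 0.23489815] [-1.79458005 -2.37375738  0.2989276 ]
```

Request:
{"method": "apply_moves", "body": {"rows": [[-0.005,0.006,-0.043,0.044,0.001,-0.005],[-0.011,0.015,-0.086,0.088,0.002,-0.011],[-0.016,0.027,-0.127,0.133,0.003,-0.016],[-0.021,0.042,-0.168,0.177,0.004,-0.022],[-0.027,0.059,-0.208,0.221,0.005,-0.027]]}}

```text
clock: 7.12
tcp_pos: [0.5491, 0.1188, 0.2824]
orientation: [-1.591, -2.245, 0.794]
contact_force: [-4.7, -2.1, -1.2]
grip_width: 0.0115
gripper_force: 32.7
```

```bash
python3 - <<'E'
from h import *
st()
g=grasp(p[3]+1.05); print(g[0],g[1].as_rotvec())
E
```

```text
{'clock': 7.125, 'joints': [0.067, 0.717, -0.744, 1.323, 0.36, 1.897, -0.352], 'tcp_pos': [0.549, 0.119, 0.282], 'orientation': [-1.591, -2.245, 0.794], 'contact_force': [-4.693, -2.092, -1.172], 'grip_width': 0.012, 'gripper_force': 32.691}
[0.54860569 0.12111968 0.28161434] [-1.62931728 -2.15515821  0.66730789]
```

The lid is at about 1.12 rad and joint 6 is near its limit. I release here, since the lid stays put, and will push from the front edge and underside with shut fingers.

Request:
{"method": "apply_moves", "body": {"rows": [[0,0,0,0,0,0],[0,0,0,0,0,0],[0,0,0,0,0,0],[0,0,0,0,0,0],[0,0,0,0,0,0]], "claw": 1}}

```text
clock: 7.75
tcp_pos: [0.5496, 0.1193, 0.2825]
orientation: [-1.594, -2.249, 0.789]
contact_force: [-0.3, 0.5, -0.2]
grip_width: 0.0854
gripper_force: 0.0
```

Request:
{"method": "apply_moves", "body": {"rows": [[0,0,-0.06,0,0,0],[0,0,-0.15,0,0,0],[0,0,-0.25,0,0,0],[0,0,-0.35,0,0,0],[0,0,-0.45,0,0,0]]}}

```text
clock: 8.38
tcp_pos: [0.5869, 0.1397, 0.3427]
orientation: [-1.621, -2.255, 0.781]
contact_force: [0.2, -1.0, -2.9]
grip_width: 0.0856
gripper_force: 0.0
```

```bash
python3 - <<'E'
from h import *
st()
obs=[]
for n in("side","top"):
    f=r.grab_frame(n); im=f["pixels"][:,:,::-1].copy()
    for q,c in((1.02,(255,0,0)),(1.12,(0,0,255)),(1.22,(0,255,0))):
        for u in proj(f,lid([*p[:3],q],np.vstack([L,H]))): cv2.circle(im,tuple(int(v) for v in np.round(u)),1,c,-1)
    obs.append(im[60:360,100:500])
cv2.imwrite("pics/rel.png",cv2.hconcat(obs))
h=lid([*p[:3],0],np.zeros(3)); f=np.array([np.cos(p[2]),np.sin(p[2]),0])
Rd=R.from_matrix(np.column_stack([[-f[1],f[0],0],f,[0,0,-1]]))
A=(h-.17*f+[0,0,.30],Rd); B=(h-.27*f+[0,0,.22],Rd); print(A[0],B[0])
rows([A]); rows([B],A)
E
```

```text
{'clock': 8.375, 'joints': [-0.606, 0.663, 0.419, 1.194, -0.084, 1.914, 0.128], 'tcp_pos': [0.587, 0.14, 0.343], 'orientation': [-1.621, -2.255, 0.781], 'contact_force': [0.221, -0.977, -2.855], 'grip_width': 0.086, 'gripper_force': 0.0}
[0.49883826 0.10701737 0.48      ] [0.40262637 0.07975434 0.4       ]
[-0.058, -0.609, -0.223, -0.369, 0.081, 0.029]
[-0.0, -0.4, 0.32, 0.0, 0.0, 0.0]
```

View pics/rel.png

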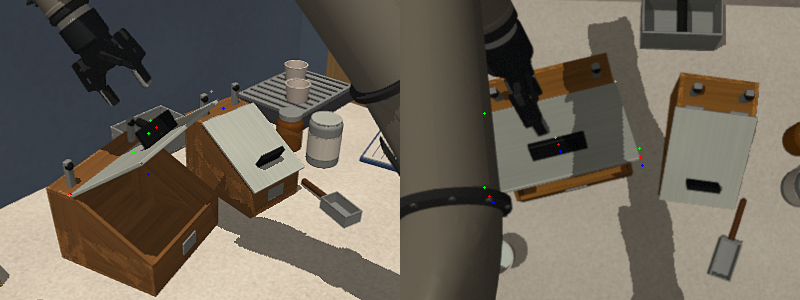

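The lid stays up at about 1.1 rad (top front corners match the 1.12 overlay) and the gripper is clear. I bring the tool vertical and in front.

Request:
{"method": "apply_moves", "body": {"rows": [[0,-0.05,-0.1,-0.06,0.01,0],[-0.02,-0.2,-0.14,-0.14,0.03,0.01],[-0.04,-0.35,-0.18,-0.24,0.05,0.02],[-0.06,-0.5,-0.22,-0.33,0.07,0.03],[-0.06,-0.61,-0.22,-0.37,0.08,0.03]], "claw": 0}}

```text
clock: 9.1
tcp_pos: [0.497, 0.1041, 0.4788]
orientation: [-1.894, -2.5, -0.005]
contact_force: [0.2, 0.5, 0.1]
grip_width: 0.0001
gripper_force: 0.0
```

```bash
cat >> h.py <<'E'
h0=lid([*p[:3],0],np.zeros(3)); F=np.array([np.cos(p[2]),np.sin(p[2]),0]); S=np.array([-F[1],F[0],0])
def at(x,z,tilt=0):  # x,z relative to hinge in the swing plane; tilt>0: tool points forward
    zt=np.cos(tilt)*np.array([0,0,-1])+np.sin(tilt)*F
    return h0+x*F+[0,0,z],R.from_matrix(np.column_stack([S,np.cross(zt,S),zt]))
E
python3 - <<'E'
from h import *
st()
rows([at(-.25,.26),at(-.25,.16),at(-.25,.08)])
E
```

```text
{'clock': 9.1, 'joints': [-0.72, 0.043, 0.418, 1.581, -0.023, 1.522, -0.027], 'tcp_pos': [0.497, 0.104, 0.479], 'orientation': [-1.894, -2.5, -0.005], 'contact_force': [0.151, 0.472, 0.092], 'grip_width': 0.0, 'gripper_force': 0.0}
[0.008, -0.31, 0.155, -0.0, -0.004, -0.001]
[0.006, -0.31, 0.555, -0.0, -0.004, -0.001]
[0.004, -0.31, 0.875, -0.0, -0.004, -0.001]
```

Request:
{"method": "apply_moves", "body": {"rows": [[0,-0.15,0.05,0,0,0],[0.01,-0.29,0.2,0,0,0],[0.01,-0.29,0.42,0,0,0],[0.01,-0.29,0.65,0,0,0],[0,-0.29,0.85,0,0,0]]}}

```text
clock: 9.72
tcp_pos: [0.4257, 0.0863, 0.2625]
orientation: [-1.889, -2.501, 0.005]
contact_force: [0.5, 0.9, 0.3]
grip_width: -0.0001
gripper_force: 0.0
```

```bash
python3 - <<'E'
from h import *
st()
o=r.get_obs(); d=np.array(o["tcp_pos"])-h0; print("rel",d@F,d@S,d[2])
f=r.grab_frame("side"); im=f["pixels"][:,:,::-1]
cv2.imwrite("pics/front.png",cv2.resize(im[80:380,130:430],None,fx=2,fy=2))
E
```

```text
{'clock': 9.725, 'joints': [-0.728, 0.028, 0.401, 2.077, -0.018, 1.046, -0.042], 'tcp_pos': [0.426, 0.086, 0.263], 'orientation': [-1.889, -2.501, 0.005], 'contact_force': [0.548, 0.869, 0.33], 'grip_width': -0.0, 'gripper_force': 0.0}
rel -0.24596944612531654 2.867551032958215e-06 0.08250883590523125
```

View pics/front.png

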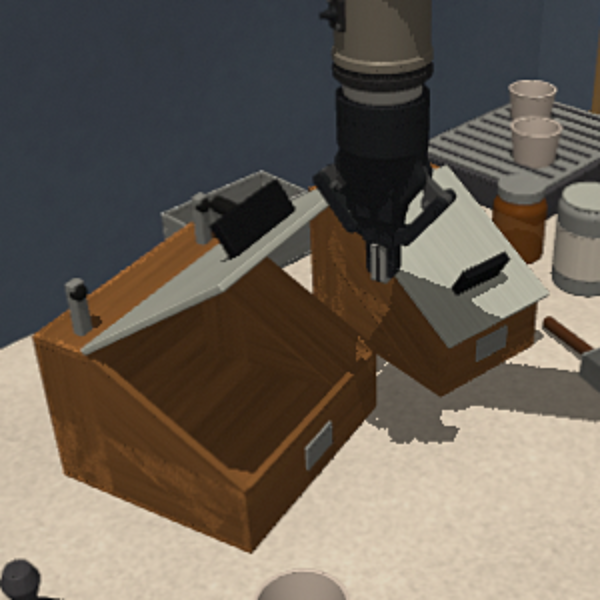

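The lid is up with its edge right corner at crop pixel (325,195). The shut fingertips are in front at (380,280), clear of the bin. I tilt the tool 30° forward and follow the edge arc.

```bash
cat >> h.py <<'E'
def push(q,back=0,tilt=np.pi/6,end=.022):
    phi=q-np.pi/6; zt=np.array([np.sin(tilt),-np.cos(tilt)]); yt=np.array([np.cos(tilt),np.sin(tilt)])
    e=end if phi<np.pi/2-tilt else 0; s=.21-(end-e)
    t=s*np.array([-np.cos(phi),np.sin(phi)])+e*zt-(.0145+back)*yt
    return at(*t,tilt)
def where():
    o=r.get_obs(); d=np.array(o["tcp_pos"])-h0; print("rel",np.round([d@F,d@S,d[2]],4),"F",np.round([np.dot(o["contact_force"],F),o["contact_force"][2]],1))
E
python3 - <<'E'
from h import *
a=push(1.12,.03); rows([a]); print(a[0])
rows([push(q) for q in (1.12,1.18,1.24,1.3,1.36)],a)
E
```

```text
[0.002, 0.194, -0.002, -0.344, -0.001, -0.0]
[0.46873913 0.09848834 0.25664785]
[-0.0, 0.12, 0.0, 0.0, 0.0, 0.0]
[-0.0, 0.166, -0.021, 0.0, 0.0, 0.0]
[-0.0, 0.213, -0.038, 0.0, 0.0, 0.0]
[-0.0, 0.261, -0.053, 0.0, 0.0, 0.0]
[-0.0, 0.31, -0.065, 0.0, 0.0, 0.0]
```

Request:
{"method": "apply_moves", "body": {"rows": [[0,0,0,-0.11,0,0],[0,0.05,0,-0.23,0,0],[0,0.12,0,-0.344,0,0],[0,0.194,0,-0.344,0,0],[0,0.194,0,-0.344,0,0]]}}

```text
clock: 10.4
tcp_pos: [0.4742, 0.0997, 0.2652]
orientation: [1.666, 2.199, 0.606]
contact_force: [0.4, 1.0, 0.4]
grip_width: 0.0006
gripper_force: 0.0
```

```bash
python3 - <<'E'
from h import *
st();where()
rows([push(q) for q in (1.12,1.18,1.24,1.3,1.36)])
E
```

```text
{'clock': 10.4, 'joints': [-0.709, -0.164, 0.31, 2.345, 0.252, 0.431, -0.316], 'tcp_pos': [0.474, 0.1, 0.265], 'orientation': [1.666, 2.199, 0.606], 'contact_force': [0.428, 1.04, 0.385], 'grip_width': 0.001, 'gripper_force': 0.0}
rel [-0.1957 -0.0003  0.0852] F [0.7 0.4]
[0.001, 0.083, 0.019, 0.007, -0.002, -0.002]
[0.002, 0.13, -0.001, 0.007, -0.002, -0.002]
[0.002, 0.177, -0.018, 0.007, -0.002, -0.002]
[0.002, 0.225, -0.032, 0.007, -0.002, -0.002]
[0.002, 0.274, -0.044, 0.007, -0.002, -0.002]
```

Request:
{"method": "apply_moves", "body": {"rows": [[0,0.06,0.02,0,0,0],[0,0.09,0.02,0,0,0],[0,0.13,0,0,0,0],[0,0.18,-0.015,0,0,0],[0,0.225,-0.03,0,0,0]]}}

```text
clock: 11.02
tcp_pos: [0.5157, 0.1108, 0.2985]
orientation: [1.669, 2.202, 0.601]
contact_force: [-2.9, -0.2, -2.4]
grip_width: 0.0003
gripper_force: 2.3
```

```bash
python3 - <<'E'
from h import *
st();where()
rows([push(q) for q in (1.36,1.42,1.48,1.54,1.6,1.66)])
E
```

```text
{'clock': 11.025, 'joints': [-0.739, -0.119, 0.36, 2.223, 0.179, 0.508, -0.23], 'tcp_pos': [0.516, 0.111, 0.298], 'orientation': [1.669, 2.202, 0.601], 'contact_force': [-2.938, -0.239, -2.426], 'grip_width': 0.0, 'gripper_force': 2.279}
rel [-0.1527 -0.001   0.1185] F [-2.9 -2.4]
[0.004, 0.058, -0.017, 0.004, -0.002, -0.002]
[0.004, 0.108, -0.026, 0.004, -0.002, -0.002]
[0.005, 0.158, -0.032, 0.004, -0.002, -0.002]
[0.005, 0.208, -0.034, 0.004, -0.002, -0.002]
[0.005, 0.256, -0.034, 0.004, -0.002, -0.002]
[0.005, 0.301, -0.031, 0.004, -0.002, -0.002]
```

Contact at about 4 N, pushing as planned.

Request:
{"method": "apply_moves", "body": {"rows": [[0.004,0.058,-0.017,0,0,0],[0.004,0.108,-0.026,0,0,0],[0.005,0.158,-0.032,0,0,0],[0.005,0.208,-0.034,0,0,0],[0.005,0.256,-0.034,0,0,0]]}}

```text
clock: 11.65
tcp_pos: [0.5659, 0.126, 0.3392]
orientation: [1.667, 2.199, 0.604]
contact_force: [-2.8, -4.1, -1.9]
grip_width: 0.0002
gripper_force: 2.0
```

```bash
python3 - <<'E'
from h import *
st();where()
rows([push(q) for q in (1.6,1.66,1.72,1.78,1.84,1.9)])
E
```

```text
{'clock': 11.65, 'joints': [-0.754, -0.056, 0.397, 2.075, 0.103, 0.588, -0.148], 'tcp_pos': [0.566, 0.126, 0.339], 'orientation': [1.667, 2.199, 0.604], 'contact_force': [-2.808, -4.148, -1.941], 'grip_width': 0.0, 'gripper_force': 1.976}
rel [-1.003e-01 -1.000e-04  1.592e-01] F [-3.8 -1.9]
[0.0, -0.007, 0.0, 0.006, -0.002, -0.002]
[0.0, 0.038, 0.003, 0.006, -0.002, -0.002]
[0.001, 0.083, 0.009, 0.006, -0.002, -0.002]
[0.001, 0.127, 0.018, 0.006, -0.002, -0.002]
[0.001, 0.171, 0.029, 0.006, -0.002, -0.002]
[0.001, 0.214, 0.042, 0.006, -0.002, -0.002]
```

Request:
{"method": "apply_moves", "body": {"rows": [[0,0.038,0.003,0,0,0],[0,0.083,0.009,0,0,0],[0,0.127,0.018,0,0,0],[0,0.171,0.029,0,0,0],[0,0.214,0.042,0,0,0]]}}

```text
clock: 12.28
tcp_pos: [0.6156, 0.1404, 0.3574]
orientation: [1.666, 2.2, 0.605]
contact_force: [-3.3, -1.6, 2.1]
grip_width: -0.0
gripper_force: 1.7
```

```bash
python3 - <<'E'
from h import *
st();where()
rows([push(q) for q in (1.9,1.95,2.0,2.05,2.1,2.15,2.2,2.25,2.3)])
E
```

```text
{'clock': 12.275, 'joints': [-0.747, 0.034, 0.427, 1.954, 0.013, 0.623, -0.059], 'tcp_pos': [0.616, 0.14, 0.357], 'orientation': [1.666, 2.2, 0.605], 'contact_force': [-3.336, -1.645, 2.119], 'grip_width': -0.0, 'gripper_force': 1.742}
rel [-0.0486  0.0003  0.1774] F [-3.7  2.1]
[-0.001, -0.002, 0.0, 0.007, -0.002, -0.002]
[-0.001, 0.034, 0.014, 0.007, -0.002, -0.002]
[-0.001, 0.068, 0.029, 0.007, -0.002, -0.002]
[-0.001, 0.102, 0.046, 0.007, -0.002, -0.002]
[-0.001, 0.134, 0.064, 0.007, -0.002, -0.002]
[-0.001, 0.166, 0.084, 0.007, -0.002, -0.002]
[-0.001, 0.197, 0.106, 0.007, -0.002, -0.002]
[-0.001, 0.226, 0.129, 0.007, -0.002, -0.002]
[-0.001, 0.255, 0.154, 0.007, -0.002, -0.002]
```

Request:
{"method": "apply_moves", "body": {"rows": [[0,0.034,0.014,0,0,0],[0,0.068,0.029,0,0,0],[0,0.102,0.046,0,0,0],[0,0.134,0.064,0,0,0],[0,0.166,0.084,0,0,0]]}}

```text
clock: 12.9
tcp_pos: [0.6601, 0.1526, 0.36]
orientation: [1.667, 2.199, 0.605]
contact_force: [-2.2, -0.4, 1.6]
grip_width: -0.0
gripper_force: 1.5
```

```bash
python3 - <<'E'
from h import *
st();where()
rows([push(q) for q in (2.15,2.18,2.21,2.24,2.27,2.3,2.33)])
E
```

```text
{'clock': 12.9, 'joints': [-0.721, 0.127, 0.435, 1.858, -0.071, 0.636, 0.016], 'tcp_pos': [0.66, 0.153, 0.36], 'orientation': [1.667, 2.199, 0.605], 'contact_force': [-2.208, -0.411, 1.609], 'grip_width': -0.0, 'gripper_force': 1.52}
rel [-2.4e-03 -1.0e-04  1.8e-01] F [-2.2  1.6]
[0.0, 0.002, -0.001, 0.006, -0.002, -0.002]
[0.0, 0.021, 0.012, 0.006, -0.002, -0.002]
[0.001, 0.039, 0.025, 0.006, -0.002, -0.002]
[0.001, 0.056, 0.039, 0.006, -0.002, -0.002]
[0.001, 0.074, 0.054, 0.006, -0.002, -0.002]
[0.001, 0.091, 0.069, 0.006, -0.002, -0.002]
[0.001, 0.107, 0.084, 0.006, -0.002, -0.002]
```

Last slow steps to the stop, watching the force.

Request:
{"method": "apply_moves", "body": {"rows": [[0,0.02,0.012,0,0,0],[0,0.038,0.025,0,0,0],[0,0.056,0.039,0,0,0],[0,0.074,0.054,0,0,0],[0,0.082,0.061,0,0,0]]}}

```text
clock: 13.52
tcp_pos: [0.6841, 0.1593, 0.357]
orientation: [1.667, 2.199, 0.604]
contact_force: [-3.2, -0.7, 3.0]
grip_width: 0.0004
gripper_force: 1.4
```

```bash
python3 - <<'E'
from h import *
where()
rows([push(q) for q in (2.27,2.3,2.32,2.34,2.36)])
E
```

```text
rel [ 0.0225 -0.0002  0.177 ] F [-3.3  3. ]
[0.001, -0.006, -0.007, 0.006, -0.002, -0.002]
[0.001, 0.011, 0.008, 0.006, -0.002, -0.002]
[0.001, 0.022, 0.018, 0.006, -0.002, -0.002]
[0.001, 0.033, 0.028, 0.006, -0.002, -0.002]
[0.001, 0.043, 0.039, 0.006, -0.002, -0.002]
```

Request:
{"method": "apply_moves", "body": {"rows": [[0,0.008,0.006,0,0,0],[0,0.014,0.01,0,0,0],[0,0.02,0.015,0,0,0],[0,0.025,0.018,0,0,0],[0,0.025,0.018,0,0,0]]}}

```text
clock: 14.15
tcp_pos: [0.691, 0.1612, 0.356]
orientation: [1.668, 2.2, 0.603]
contact_force: [-2.7, -1.4, 0.3]
grip_width: -0.0001
gripper_force: 0.9
```

```bash
python3 - <<'E'
from h import *
where()
rows([push(q) for q in (2.3,2.34)])
E
```

```text
rel [ 0.0297 -0.0003  0.176 ] F [-2.9  0.3]
[0.001, -0.012, -0.011, 0.005, -0.002, -0.002]
[0.001, 0.01, 0.01, 0.005, -0.002, -0.002]
```

Request:
{"method": "apply_moves", "body": {"rows": [[0,0.008,0.005,0,0,0],[0,0.016,0.01,0,0,0],[0,0.024,0.015,0,0,0],[0,0.03,0.02,0,0,0],[0,0.03,0.02,0,0,0]]}}

```text
clock: 14.78
tcp_pos: [0.6943, 0.1621, 0.3553]
orientation: [1.675, 2.208, 0.596]
contact_force: [-43.8, -10.8, 25.0]
grip_width: 0.0002
gripper_force: 25.0
```

```bash
python3 - <<'E'
from h import *
st();where()
f=r.grab_frame("side"); im=f["pixels"][:,:,::-1].copy()
for q,c in((2.2,(255,0,0)),(2.3,(0,0,255))):
    for u in proj(f,lid([*p[:3],q],L-[0,0,.008])): cv2.circle(im,tuple(int(v) for v in np.round(u)),1,c,-1)
cv2.imwrite("pics/push.png",cv2.resize(im[60:320,100:400],None,fx=2.6,fy=2.3))
E
```

```text
{'clock': 14.775, 'joints': [-0.686, 0.206, 0.427, 1.778, -0.138, 0.657, 0.071], 'tcp_pos': [0.694, 0.162, 0.355], 'orientation': [1.675, 2.208, 0.596], 'contact_force': [-43.764, -10.832, 24.989], 'grip_width': 0.0, 'gripper_force': 24.974}
rel [ 0.0331 -0.0003  0.1753] F [-45.1  25. ]
```

View pics/push.png

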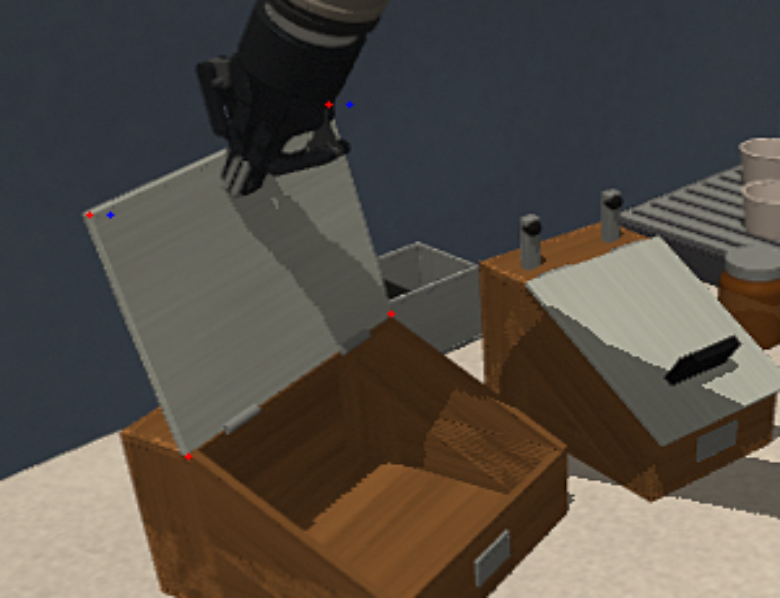

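The force rose to 50 N, so the lid is on its stop. The picture shows its top-left corner at (88,214), on the red 2.3 rad mark. I back off now.

Request:
{"method": "apply_moves", "body": {"rows": [[0,-0.03,-0.02,0,0,0],[0,-0.08,-0.06,0,0,0],[0,-0.2,-0.15,0,0,0],[0,-0.35,-0.3,0,0,0],[0,-0.45,-0.4,0,0,0]]}}

```text
clock: 15.45
tcp_pos: [0.5562, 0.1231, 0.3856]
orientation: [1.667, 2.199, 0.606]
contact_force: [0.6, 0.3, 0.5]
grip_width: -0.0001
gripper_force: 0.0
```

Request:
{"method": "apply_moves", "body": {"rows": [[0,0,0,0,0,0],[0,0,0,0,0,0],[0,0,0,0,0,0]]}}

```text
clock: 15.82
tcp_pos: [0.5583, 0.1239, 0.3845]
orientation: [1.667, 2.2, 0.603]
contact_force: [0.0, -0.6, -0.0]
grip_width: 0.0001
gripper_force: 0.0
```

```bash
python3 - <<'E'
from h import *
st();where()
f=r.grab_frame("side"); im=f["pixels"][:,:,::-1].copy()
for q,c in((2.2,(255,0,0)),(2.3,(0,0,255))):
    for u in proj(f,lid([*p[:3],q],L-[0,0,.008])): cv2.circle(im,tuple(int(v) for v in np.round(u)),1,c,-1)
cv2.imwrite("pics/done.png",cv2.resize(im[60:320,100:400],None,fx=2.6,fy=2.3))
E
```

```text
{'clock': 15.825, 'joints': [-0.788, -0.118, 0.406, 2.019, 0.144, 0.704, -0.183], 'tcp_pos': [0.558, 0.124, 0.385], 'orientation': [1.667, 2.2, 0.603], 'contact_force': [0.023, -0.599, -0.035], 'grip_width': 0.0, 'gripper_force': 0.0}
rel [-0.1081  0.      0.2045] F [-0.1 -0. ]
```

View pics/done.png

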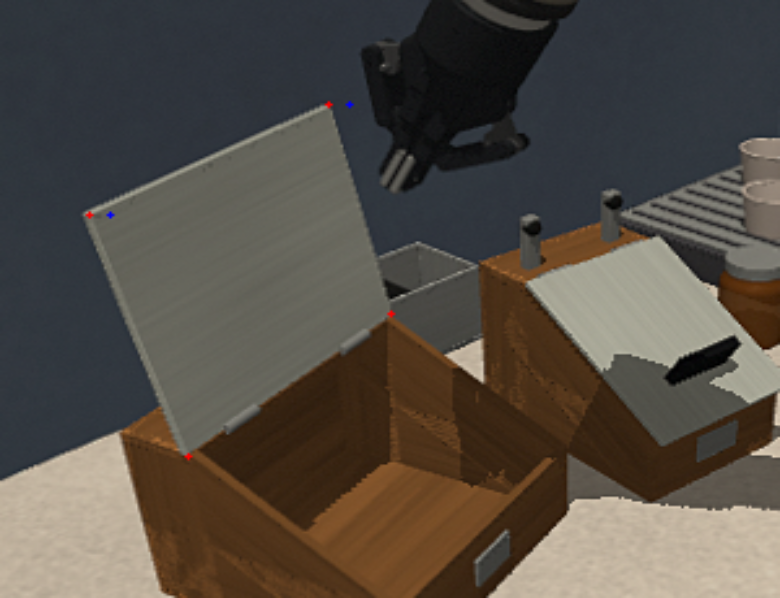

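The lid's top corners, (89,214) and (329,104), sit on the 2.3 rad marks. The gripper is clear and the narrow bin is shut, so I hand in.

```bash
python3 -c "
from bench import r
print(r.hand_in())"
```

```text
the job is handed in; nothing more can be done
None
```

The wide bin's lid is open on its stop posts (about 2.3 rad in the last picture), the narrow bin is shut, the gripper is clear of everything, and the job is handed in; no verdict was returned.

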